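Hold the reference cap in the analyser's sprung bayonet port

ROBOT

A 6-joint arm with a two-finger parallel gripper is mounted at the origin on a cart in front of the work surface, level with it; the furniture and walls round the work are solid. World frame = base frame: x ahead of the robot, y to its left, z up, the work surface at z = 0. Lengths are in m, angles in rad, forces in N, time in s.
With the tool pointing down it reaches from about 0.25 to 0.85 m from the base axis. Payload 12.5 kg.
Tool frame: the origin (TCP) lies on the centre line of the jaws, within the pads' length; the fingertips stand 22 mm ahead of it and the grasp point (between the pads) lies 3 mm ahead of it (ctrl.nose_length is the distance from the TCP to the fingertips, in m); z points along the fingers, y is the direction in which the jaws open and shut (so a half turn about z gives the same grasp; the last joint's range is limited). The gripper opens to 93 mm and grips with 3 to 60 N. Pads are 15 mm wide; open, the fingers measure 128 mm over their backs; the gripper's body (75 mm by 188 mm) begins 65 mm behind the grasp point.
Start: joints at [1.233, 0.351, 1.652, -0, 1.139, -0.085], TCP at [0.138, 0.533, 0.241] pointing down, gripper open.
Joint ranges: [-2.75, 2.75], [-0.79, 2.1], [0.01, 2.65], [-1.57, 4.71], [0.07, 3.14], [-2.87, 2.87]. Speed limits (rad/s): [2.22, 2.22, 2.79, 3.14, 3.14, 3.14].

INTERFACE

Orientations are given as a rotation vector (axis times angle).
In Python, from plant import status, vision, ctrl gives the robot as it stands. The module is installed in compiled form; this text tells all that it offers.
- The arm moves only by the shell command python3 -m crank 'ROWS'. ROWS is JSON, a list of rows, each a list of 5 numbers: the shift along the world's x, y, z in m, then the turn about the world's z in degrees, then the closure, from -1 (fully open) to 1 (shut), so that 0 is half open. A call has 1 to 12 rows; each row shifts and turns the commanded pose from where the row before left it; what a row does not reach is not made up. A row lasts 1/12 s, in which the tool goes at most 41.7 mm and 7.16 degrees, less where a joint would pass 70% of its speed; a pose out of reach is approached as far as the arm can. A call is refused whole if a number of a shift passes 0.0417 or a number of a turn 7.16, either way. A call with a gripper value outside its range is refused whole. The fingers move at their own pace and stop on an object; the grip force is fixed at half the most. Time passes only in rows, so rows that do not move let the fingers close. It gives the time, the measured TCP pose, the force and the opening at its end, in the units of the state.
- status.observe(): the state, without advancing time (a new reading comes with each control period).
- vision.camera(name): name is "scene" or "top" or "wrist"; returns the picture (400x640x3 uint8, blue, green, red); there is no depth.
- vision.camera_params(name): a dict with "camera_matrix" (3x3 intrinsics, pixels), "R" (3x3) and "t" (3): a world point X has camera coordinates R X + t. Camera axes: x right, y down, z forward; pixel columns grow to the right and rows downward; lengths in m; the calibration is good to about 2 mm. A picture is of the moment at which its call begins: read the wrist's pose just before it. camera_params takes no time and is no camera call; for the wrist camera it gives the pose at the moment of the call.
- ctrl.close_job(): hands the job in, once; it reports no verdict.
The state is a dict: "time": time; "joints": joint angles; "joint_velocities": joint speeds; "joint_torque": joint torques, N m; "ee_pos": TCP position; "eef_rot": TCP orientation; "contact_force": force on the tool from outside, world axes, zero at the start; "moment": the same for the moment, N m; "width": finger opening in m.
Only numpy, scipy, OpenCV 4.12 (cv2) and the standard library are available. Lean on these libraries where they do the work, as an engineer would, in place of code of your own. Each camera call takes 0.05 s, during which the arm holds its last target. There are 200 camera calls.

TASK

Take the white reference of the colour analyser: swing the latch lever on its front clear of the cover, fold the cover right back, then push the black-gripped reference cap down into the round port against its spring and twist it clockwise about a quarter turn to the stop, so that the sprung shutter is fully open. The shutter springs shut as soon as the cap is let go, so finish while still gripping the cap, pushed in and turned against the stop. Leave the other things on the desk where they are.

Things in the scene. Friction and masses are not known exactly. Their poses are not given: they have to be found in the camera images.
- analyser: the colour analyser: a low white instrument box with a grey deck, 176 x 172 mm, 48 mm high to the deck, fixed to the desk. Origin on the desk straight below the centre of its port; x points to its back (where the cover is hinged), y to its left, z up. Its front is 97 mm before the origin, its back 80 mm behind it, its sides 86 mm left and right
- port (a point): centre of the bayonet port's mouth at the top of its collar, 58 mm above the desk, under the cover; axes as the analyser's. Hole 39 mm wide, collar 72 mm outside, 10 mm high. Two entry notches, 12 mm wide, reaching 28 mm from the centre, lie along +x and -x, with white marks on the deck outside. Lips 6 mm thick between them hold the pins down once turned. A sprung disc lies 10 mm below this point
- latch (a joint): angle of the latch lever (rad): 0 to 0.12 at the start, lying over the cover's steel lug so that the cover cannot rise; grows as the lever swings level towards the front (its knob moves to the analyser's -x), 1.57 at its stop. The lug is free from 0.5 on. It stays where it is left (about 0.6 N at the knob)
- latch_knob (a point): middle of the red upright knob at the end of the latch lever: 15 mm in diameter, 26 mm tall, from 14 mm below this point (lever: 16 mm below) to 12 mm above it, about 83 mm above the desk. It starts only 9 mm before the cover's front wall, but is free to its left and right: take it with the fingers left and right of it
- latch_pivot (a point): upright axis of the latch lever at the lever's underside, 50 mm from the knob's axis; at latch angle 0 the knob lies to the analyser's -y of it. The axes of this point turn with the lever
- cover (a joint): angle of the dust cover (rad): 0 shut, grows as it opens, 2.0 folded right back. It weighs 0.15 kg; its hinge has enough friction to stay put from about 1.0 rad on, and it drops shut if let go below
- cover_handle (a point): middle of the straight bar of the bow handle on the cover near its front edge: round, 10 mm in diameter, 78 mm long, parallel to the hinge (the analyser's y), 99 mm above the desk when shut; 25 mm free between bar and cover. The axes of this point turn with the cover
- cover_hinge (a point): middle of the cover's level hinge line (along the analyser's y), 70 mm behind the port's centre, 49 mm above the desk. The cover is 130 mm long from here to its front edge, 128 mm wide, 20 mm thick; at angle 0 the handle bar lies 108 mm before and 50 mm above this line; front edge and handle swing up and back about it
- ref_cap: the loose reference cap, 0.08 to 0.17 kg, 52 mm tall, standing left or right of the analyser. Origin under its centre, z up. Aluminium plug 35 mm in diameter up to 22 mm; two steel pins 6 mm thick at 4 mm height, to 26 mm from the axis along x and -x; black disc 54 mm in diameter from 22 to 29 mm; finger rib on top, 48 mm long along x (over the pins), 14 mm thick. It fits either way round
- plunger (a joint): how far the sprung disc in the port is pressed down (m): 0 free, 0.008 at its stop. The cap's underside meets it 10 mm below port, with the pins in the notches. From 0.004 on the pins are below the lips and the cap can be turned. The spring takes 4 N at the start, 10.4 N at the stop
- shutter (a joint): angle of the sprung shutter ring in the port (rad), driven by the cap's pins: 0 shut, grows as the cap is turned clockwise seen from above, 1.25 open at its stop. The pins meet it after 0.1 to 0.25 rad, so the cap turns about 1.42 rad in all. Its spring takes 0.1 N m at the start, 0.19 N m at the stop and turns the cap back when let go
- jar: bystander: glass sample jar with a red cap, 38 mm in diameter, 50 mm tall, origin under its centre; on the other side of the analyser from the cap; leave it
- mouse: bystander: black computer mouse, 61 x 116 x 36 mm, origin under its centre; leave it
- thermo_clock: bystander: small white room thermometer with a grey display standing on edge, 21 x 44 x 44 mm, origin under its centre; leave it
- screwdriver: bystander: screwdriver with an orange handle, 152 mm long, lying; leave it
- tweezers: bystander: steel tweezers, 123 mm long, lying; leave them
Mind the look-alikes: they are no part of the job. Several things look just like the ref_cap: the one meant starts farthest from the robot's base.

How it is judged:
On the way, in this order (a step that is already met when the one before it is completed fails the run):
1. the latch lever is swung clear of the cover's lug (value of joint latch above 0.7 rad), for 0.2 s.
2. the cover is folded right back (value of joint cover above 1.7 rad), for 0.2 s.
3. the cap is pushed into the port against its spring, pins below the lips (value of joint plunger above 0.002 m and horizontal distance between ref_cap and port below 0.005 m and angle between ref_cap's own z axis and vertical below 0.15 rad), for 0.1 s.
4. the cap is turned clockwise until the shutter is open (value of joint shutter above 1.05 rad and z of ref_cap in the frame of port below -0.012 m), for 0.2 s.
At the end, for the whole second after the job is handed in: The cap is centred in the port within 5 mm and upright, underside 12 mm or more below the collar top, sprung disc pressed 2 mm or more, shutter open over 1.05 of 1.25 rad, at rest and gripped by the fingers with over 1 N; latch over 0.7 rad, cover over 1.6 rad (all of step 3 and all of step 4 and value of joint latch above 0.7 rad and value of joint cover above 1.6 rad and contact force between the fingers and ref_cap above 1 N and linear speed of ref_cap below 0.02 m/s); the arm keeps its last pose, push and grip.
It fails at once if a bystander is moved by more than 3 cm (distance of any of jar, mouse, thermo_clock, screwdriver, tweezers from where it was at the start of the episode above 0.03 m).
It also fails if it takes over 72 s, if anything falls off the work surface, if the arm or the gripper's body presses on something with over 40 N, if the wrist force passes 120 N, or if a joint passes its speed limit or range.

## Working session

There is one attempt and no reset: what is moved stays moved. The work goes in short steps, Python scripts to look and compute and a shell command to move; the robot and the scene stay as the last step left them, time stands still between calls to the robot, and variables do not carry over. Pictures are saved under pics/ and viewed, on a budget of 10 in all, crops included, one or two more only if the job needs it, and the job is handed in when it is done.

```bash
mkdir -p pics; python3 - <<'E'
from plant import status, vision, ctrl
import cv2,numpy as np
a=vision.camera("scene");b=vision.camera("top")
cv2.imwrite("pics/scene0.png",a);cv2.imwrite("pics/top0.png",b)
for n in("scene","top","wrist"):
    p=vision.camera_params(n);print(n,np.round(p["camera_matrix"],1).tolist(),np.round(p["R"],3).tolist(),np.round(p["t"],3).tolist())
s=status.observe();print(s["time"],s["ee_pos"],s["eef_rot"],s["width"])
E
```

```text
scene [[503.6, 0.0, 319.7], [0.0, 503.6, 204.8], [0.0, 0.0, 1.0]] [[0.563, -0.826, -0.021], [-0.439, -0.277, -0.855], [0.7, 0.49, -0.519]] [-0.272, 0.282, 1.256]
top [[405.2, 0.0, 318.5], [0.0, 405.2, 193.6], [0.0, 0.0, 1.0]] [[-0.028, -1.0, 0.012], [-0.995, 0.027, -0.094], [0.094, -0.014, -0.995]] [0.017, 0.498, 1.199]
wrist [[294.2, 0.0, 321.1], [0.0, 294.2, 201.4], [0.0, 0.0, 1.0]] [[0.251, 0.968, 0.0], [0.928, -0.241, 0.286], [0.277, -0.071, -0.958]] [-0.549, -0.033, 0.392]
0.1 [0.1374425  0.53226389 0.24015903] [-3.96049450e-01 -3.11630104e+00  1.58909470e-03] 0.09281631426641444
```

View pics/top0.png

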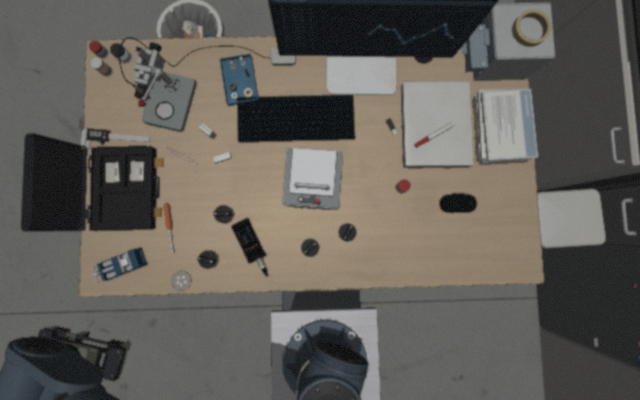

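View pics/scene0.png

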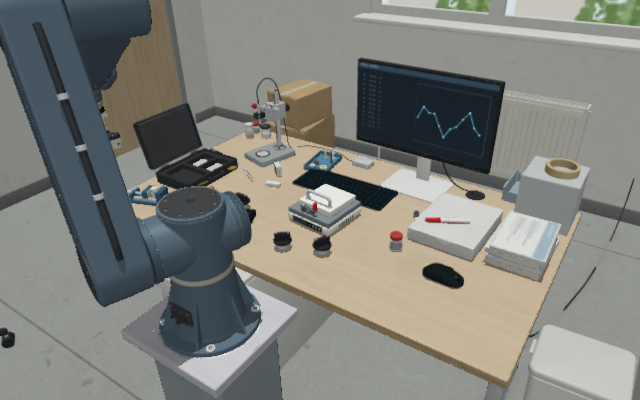

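The top view shows four cap look-alikes at (223,214), (207,259), (310,247) and (347,232). The analyser's deck is at (313,180), with the red knob near (317,201). Next I'll measure them and take one enlarged crop.

```bash
cat > h.py <<'E'
from plant import status, vision, ctrl
import cv2,numpy as np
def ray(n,uv,p=None):
    p=p or vision.camera_params(n);R=np.array(p["R"]);t=np.array(p["t"])
    d=R.T@np.linalg.inv(p["camera_matrix"])@np.array([uv[0],uv[1],1.]);return -R.T@t,d
def onz(n,uv,z,p=None):
    o,d=ray(n,uv,p);return o+d*(z-o[2])/d[2]
def proj(n,X,p=None):
    p=p or vision.camera_params(n);c=np.array(p["R"])@X+np.array(p["t"]);q=np.array(p["camera_matrix"])@c;return q[:2]/q[2]
E
python3 - <<'E'
from h import *
b=cv2.imread("pics/top0.png");hsv=cv2.cvtColor(b,cv2.COLOR_BGR2HSV)
for uv in [(223,214),(207,259),(310,247),(347,232)]:
    x,y=uv;m=np.zeros(b.shape[:2],np.uint8);m[y-13:y+13,x-13:x+13]=(hsv[y-13:y+13,x-13:x+13,2]<70)*255
    M=cv2.moments(m,True);c=(M["m10"]/M["m00"],M["m01"]/M["m00"]);X=onz("top",c,.03);print(uv,np.round(c,1),M["m00"],X.round(3),np.linalg.norm(X[:2]).round(3), "ang in img",)
print("base px",proj("top",np.array([0,0,0.])))
for n,uv in dict(FL=(283,206),FR=(336,208),BL=(289,150),BR=(343,152)).items(): print(n,onz("top",uv,.048).round(3))
red=(((hsv[...,0]<8)|(hsv[...,0]>172))&(hsv[...,1]>130)&(hsv[...,2]>70)).astype(np.uint8)
n,l,st,ce=cv2.connectedComponentsWithStats(red)
for i in range(1,n):
    if st[i,4]>5: print("red",ce[i].round(1),st[i],onz("top",ce[i],.09).round(3))
c=np.hstack([cv2.resize(b[140:270,195:275],None,fx=4,fy=4,interpolation=2),cv2.resize(b[140:270,275:355],None,fx=4,fy=4,interpolation=2)])
cv2.imwrite("pics/crop1.png",c)
E
```

```text
(223, 214) [223.9 214.3] 237.0 [0.444 0.287 0.03 ] 0.529 ang in img
(207, 259) [207.6 258.9] 237.0 [0.314 0.336 0.03 ] 0.459 ang in img
(310, 247) [309.7 247.4] 198.0 [0.339 0.034 0.03 ] 0.34 ang in img
(347, 232) [347.  232.2] 203.0 [ 0.381 -0.078  0.03 ] 0.388 ang in img
base px [324.3541401  362.09279943]
FL [0.463 0.109 0.048]
FR [ 0.452 -0.046  0.048]
BL [0.629 0.088 0.048]
BR [ 0.619 -0.073  0.048]
red [94.8 46.2] [90 42 11 10 80] [0.944 0.648 0.09 ]
red [141.  102.7] [139 100   5   6  22] [0.771 0.511 0.09 ]
red [421.9 141.3] [416 138  12   8  35] [ 0.636 -0.299  0.09 ]
red [403.7 185.2] [399 180  11  11  88] [ 0.51 -0.24  0.09]
red [317. 201.] [316 200   3   3   9] [0.471 0.009 0.09 ]
```

View pics/crop1.png

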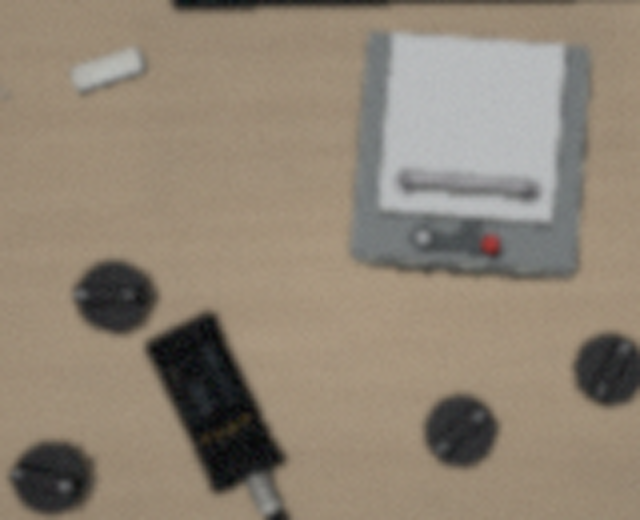

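Target cap: of the four, the one at (223,214) is farthest from the base (0.529 m, against 0.459, 0.388 and 0.340). It also stands on the opposite side of the analyser from the jar, and the crop confirms its cap shape. Its rib runs roughly along world y. The latch pivot is at about (301,199) and the red knob at (317,201). I'll move above the analyser and look from close by.

```bash
python3 -m crank '[[0.017,-0.028,0,0.5,-1],[0.017,-0.028,0,0.5,-1],[0.017,-0.028,0,0.5,-1],[0.017,-0.028,0,0.5,-1],[0.017,-0.028,0,0.5,-1],[0.017,-0.028,0,0.5,-1],[0.017,-0.028,0,0.5,-1],[0.017,-0.028,0,0.5,-1],[0.017,-0.028,0,0.5,-1],[0.017,-0.028,0,0.5,-1],[0.017,-0.028,0,0.5,-1],[0.017,-0.028,0,0.5,-1]]'
python3 -m crank '[[0.017,-0.028,0,0.5,-0.4],[0.017,-0.028,0,0.5,-0.4],[0.017,-0.028,0,0.5,-0.4],[0.017,-0.028,0,0.5,-0.4],[0.017,-0.028,0,0.5,-0.4],[0.017,-0.028,0,0.5,-0.4],[0,0,0,0,-0.4],[0,0,0,0,-0.4],[0,0,0,0,-0.4]]'
python3 - <<'E'
from h import *
import pickle
s=status.observe();p=vision.camera_params("wrist");a=vision.camera("wrist");cv2.imwrite("pics/w1.png",a);pickle.dump(p,open("w1.pkl","wb"))
print(s["ee_pos"],s["eef_rot"],s["width"])
E
```

```text
time: 1.1
ee_pos: [0.3419, 0.195, 0.2406]
eef_rot: [-0.232, -3.133, 0.0]
contact_force: [-0.1, 0.5, -0.1]
width: 0.0931
time: 1.85
ee_pos: [0.443, 0.0288, 0.2403]
eef_rot: [-0.151, -3.137, -0.0]
contact_force: [0.1, 0.1, 0.3]
width: 0.0653
[0.44304349 0.02877747 0.24032941] [-1.51166384e-01 -3.13695412e+00 -2.66940468e-04] 0.06531239065074715
```

View pics/w1.png

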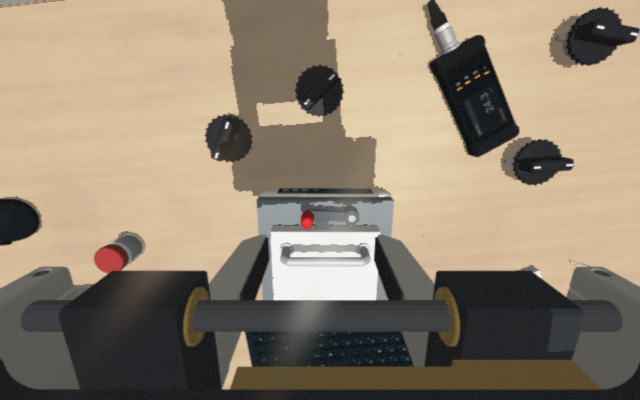

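Wrist view: the red knob is at (307,219), the pivot at (352,217) and the deck's front corners at (257,199) and (392,198). The handle bar runs from (285,258) to (368,260), and the target cap is at (538,162).

```bash
python3 - <<'E'
from h import *
import pickle
p=pickle.load(open("w1.pkl","rb"));a=cv2.imread("pics/w1.png");hsv=cv2.cvtColor(a,cv2.COLOR_BGR2HSV)
red=(((hsv[...,0]<8)|(hsv[...,0]>172))&(hsv[...,1]>130)&(hsv[...,2]>70)).astype(np.uint8)
n,l,st,ce=cv2.connectedComponentsWithStats(red)
for i in range(1,n):
    if st[i,4]>50: print("red",ce[i].round(1),st[i],onz("w",ce[i],.083,p).round(4))
print("pivot",onz("w",(352,217),.075,p).round(4))
for n_,uv,z in [("FL",(392,198),.048),("FR",(257,199),.048),("hR",(285,257),.099),("hL",(368,259),.099),("coverFL",(376,232),.069),("coverFR",(272,229),.069),("cap",(538,162),.03),("capdisc",(533,162),.027)]: print(n_,onz("w",uv,z,p).round(4))
g=cv2.resize(a[185:275,235:415],None,fx=4,fy=4,interpolation=2)
c=cv2.resize(a[125:200,490:590],None,fx=4,fy=4,interpolation=2);c=cv2.copyMakeBorder(c,0,0,0,320,0)
cv2.imwrite("pics/w1c.png",cv2.resize(np.vstack([g,c]),(600,550)))
E
```

```text
red [306.8 219.6] [301 211  13  18 182] [0.4715 0.0094 0.083 ]
red [110.1 258.5] [ 94 245  33  28 684] [ 0.4963 -0.218   0.083 ]
pivot [0.4763 0.0592 0.075 ]
FL [0.4668 0.1104 0.048 ]
FR [ 0.4524 -0.0498  0.048 ]
hR [ 0.5059 -0.0174  0.099 ]
hL [0.517  0.0713 0.099 ]
coverFL [0.4995 0.0861 0.069 ]
coverFR [ 0.4841 -0.0331  0.069 ]
cap [0.4442 0.2919 0.03  ]
capdisc [0.4442 0.288  0.027 ]
```

View pics/w1c.png

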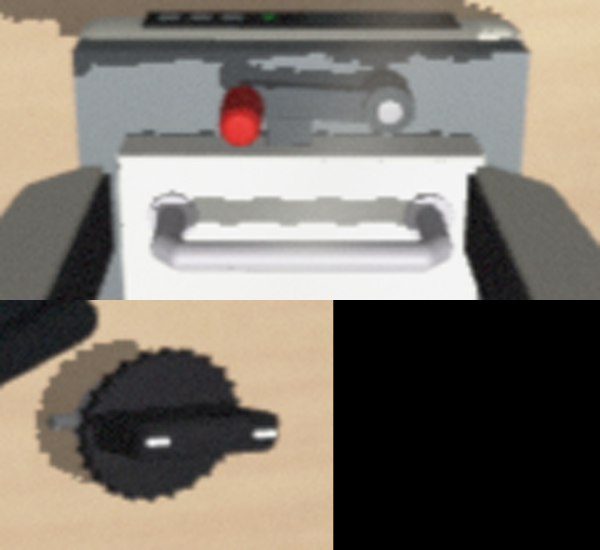

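```bash
python3 -m crank '[[0.0135,-0.0095,0,0,0.25],[0.0135,-0.0095,-0.018,0,0.25],[0,0,-0.03,0,0.25],[0,0,-0.03,0,0.25],[0,0,-0.02,0,0.25],[0,0,-0.02,0,0.25],[0,0,-0.01,0,0.25],[0,0,0,0,0.25],[0,0,0,0,0.25]]'
python3 - <<'E'
from h import *
p=vision.camera_params("wrist");a=vision.camera("wrist");s=status.observe();print(s["ee_pos"],s["width"],s["contact_force"])
print("tip px",proj("w",np.array(s["ee_pos"])-[0,0,.0],p))
cv2.imwrite("pics/w2.png",a[100:400,120:520])
E
```

```text
time: 2.65
ee_pos: [0.4705, 0.0101, 0.1131]
eef_rot: [-0.149, -3.138, -0.0]
contact_force: [0.2, -0.3, 0.4]
width: 0.0349
[0.47092204 0.00990228 0.11358519] 0.03515585369379633 [-0.05775401  0.32379857 -0.04328563]
tip px [323.11578388 267.5522459 ]
```

View pics/w2.png

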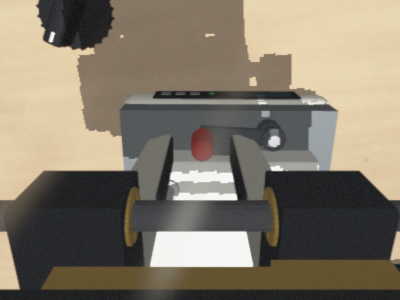

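The knob, at about (322,245) full-frame, is centred between the fingers. I'll go down and grip it.

```bash
python3 -m crank '[[0,0,-0.009,0,0.25],[0,0,-0.009,0,0.25],[0,0,0,0,0.8],[0,0,0,0,0.8],[0,0,0,0,0.8],[0,0,0,0,0.8],[0,0,0,0,0.8]]'
```

```text
time: 3.28
ee_pos: [0.4707, 0.0103, 0.0948]
eef_rot: [0.151, 3.137, 0.002]
contact_force: [1.6, 9.1, -2.2]
width: 0.0135
```

```bash
python3 -m crank '[[-0.0049,0.001,0,0,0.8],[-0.0048,0.0011,0,0,0.8],[-0.0046,0.002,0,0,0.8],[-0.0045,0.0021,0,0,0.8],[-0.0041,0.0029,0,0,0.8],[-0.0041,0.0029,0,0,0.8],[-0.0034,0.0036,0,0,0.8],[-0.0034,0.0037,0,0,0.8],[-0.0026,0.0042,0,0,0.8],[-0.0026,0.0043,0,0,0.8],[-0.0017,0.0047,0,0,0.8],[-0.0017,0.0047,0,0,0.8]]'
python3 -m crank '[[0,0,0,0,0.8],[0,0,0,0,0.3],[0,0,0,0,0.3],[0,0,0,0,0.3],[0,0,0.03,0,0.3],[0,0,0.03,0,0.3],[0,0,0.03,0,0.3],[0,0,0.03,0,0.3]]'
python3 - <<'E'
from h import *
import pickle
s=status.observe();print(s["ee_pos"],s["joints"]);p=vision.camera_params("wrist");a=vision.camera("wrist");b=vision.camera("top")
pickle.dump((p,a),open("w3.pkl","wb"));t=cv2.resize(b[140:220,270:350],(400,400),interpolation=2)
cv2.imwrite("pics/w3.png",np.hstack([t,a[:,200:480]]))
hsv=cv2.cvtColor(a,cv2.COLOR_BGR2HSV)
red=(((hsv[...,0]<8)|(hsv[...,0]>172))&(hsv[...,1]>130)&(hsv[...,2]>70)).astype(np.uint8)
n,l,st,ce=cv2.connectedComponentsWithStats(red)
for i in range(1,n):
    if st[i,4]>50: print("red",ce[i].round(1),onz("w",ce[i],.083,p).round(4))
E
```

```text
time: 4.28
ee_pos: [0.4265, 0.0466, 0.0945]
eef_rot: [-0.15, -3.135, 0.001]
contact_force: [-5.8, -7.3, 3.6]
width: 0.0137
time: 4.95
ee_pos: [0.4279, 0.0467, 0.2161]
eef_rot: [-0.15, -3.138, -0.0]
contact_force: [1.6, 0.5, 0.2]
width: 0.0324
[0.42789935 0.04674221 0.21612466] [ 5.03363565e-04  1.63333320e-01  1.96974417e+00  1.24039409e-04
  1.00857397e+00 -1.47459733e+00]
red [321.1 202. ] [0.4308 0.0454 0.083 ]
red [ 86.9 280.2] [ 0.4934 -0.2122  0.083 ]
```

View pics/w3.png

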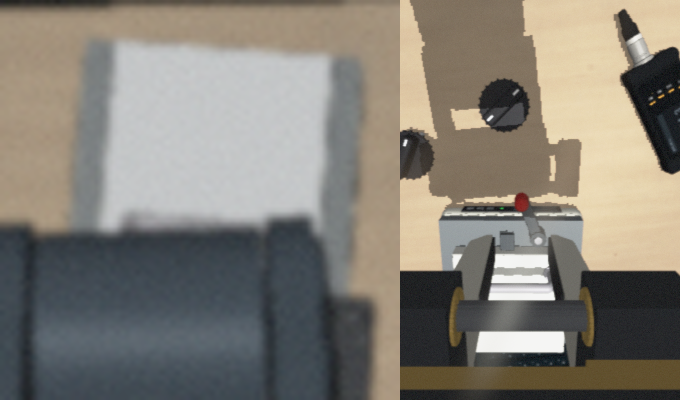

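```bash
python3 - <<'E'
from h import *
import pickle
p=pickle.load(open("w1.pkl","rb"));a=cv2.imread("pics/w1.png")
for uv in [(284.5,261.6),(326.5,261.6),(368.6,261.6)]: print(onz("w",uv,.099,p).round(4))
print(a[250:275,326].mean(1).round())
E
python3 -m crank '[[0.0075,-0.0017,0,-7.1,0.3],[0.0075,-0.0017,0,-7.1,0.3],[0.0075,-0.0017,0,-7.1,0.3],[0.0075,-0.0017,0,-7.1,0.3],[0.0075,-0.0017,0,-7.1,0.3],[0.0075,-0.0017,0,-7.1,0.3],[0.0075,-0.0017,0,-7.1,0.3],[0.0075,-0.0017,0,-7.1,0.3],[0.0075,-0.0017,0,-7.1,0.3],[0.0075,-0.0017,0,-7.1,0.3],[0.0075,-0.0017,0,-7.1,0.3],[0.0075,-0.0017,0,-7.1,0.3]]'
python3 -m crank '[[0,0,0,-4.8,0.3],[0,0,0,0,0.3],[0,0,0,0,0.3]]'
python3 - <<'E'
from h import *
p=vision.camera_params("wrist");a=vision.camera("wrist");s=status.observe();print(s["ee_pos"],s["eef_rot"])
E2=np.array(s["ee_pos"]);print(proj("w",[E2[0],E2[1],.099],p));np.save("w4.npy",a)
import pickle;pickle.dump(p,open("w4.pkl","wb"))
cv2.imwrite("pics/w4.png",a)
E
```

```text
[ 0.5113 -0.0186  0.099 ]
[0.5158 0.0265 0.099 ]
[0.5202 0.0718 0.099 ]
[173. 194. 239. 241. 241. 241. 236. 180. 163. 183. 200. 216. 229. 234.
 223. 215. 220. 240. 241. 241. 241. 241. 242. 241. 241.]
time: 6.05
ee_pos: [0.5183, 0.0262, 0.2136]
eef_rot: [-2.241, -2.201, 0.001]
contact_force: [-0.5, 0.5, 0.2]
width: 0.0327
time: 6.3
ee_pos: [0.5178, 0.0263, 0.2139]
eef_rot: [-2.322, -2.115, 0.001]
contact_force: [0.5, 0.3, -0.2]
width: 0.0323
[0.51780011 0.02638139 0.2140361 ] [-2.32124280e+00 -2.11593567e+00  9.46746232e-04]
[322.06162409 202.76991167]
```

View pics/w4.png

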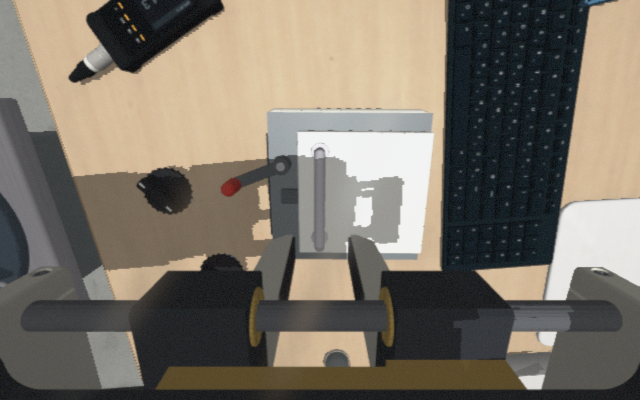

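The handle bar is at u≈319, v≈150–247 in the image, about 2 mm to -x of the TCP and parallel to the pads. So the analyser's yaw is about -5.3°. I'll go down and grip the bar.

```bash
python3 -m crank '[[-0.002,0.004,-0.026,0,0.4],[0,0,-0.03,0,0.4],[0,0,-0.025,0,0.4],[0,0,-0.015,0,0.4],[0,0,-0.01,0,0.4],[0,0,0,0,0.4],[0,0,0,0,0.85],[0,0,0,0,0.85],[0,0,0,0,0.85],[0,0,0,0,0.85],[0,0,0,0,0.85]]'
```

```text
time: 7.27
ee_pos: [0.5162, 0.0303, 0.1095]
eef_rot: [2.325, 2.113, 0.001]
contact_force: [-4.0, 0.8, 6.1]
width: 0.0089
```

```bash
python3 -c "
import numpy as np
b=np.radians(24.8+np.linspace(0,104,25));r=.119
X=-r*np.cos(b);Z=r*np.sin(b)
print([[round(float(c),4) for c in (dx*.9957,-dx*.0925,dz)] for dx,dz in zip(np.diff(X),np.diff(Z))])"
```

```text
[[0.0041, -0.0004, 0.008], [0.0047, -0.0004, 0.0077], [0.0052, -0.0005, 0.0073], [0.0058, -0.0005, 0.0069], [0.0063, -0.0006, 0.0064], [0.0067, -0.0006, 0.0059], [0.0072, -0.0007, 0.0054], [0.0075, -0.0007, 0.0049], [0.0079, -0.0007, 0.0043], [0.0082, -0.0008, 0.0037], [0.0084, -0.0008, 0.003], [0.0086, -0.0008, 0.0024], [0.0088, -0.0008, 0.0017], [0.0089, -0.0008, 0.001], [0.009, -0.0008, 0.0004], [0.009, -0.0008, -0.0003], [0.0089, -0.0008, -0.001], [0.0088, -0.0008, -0.0017], [0.0087, -0.0008, -0.0023], [0.0085, -0.0008, -0.003], [0.0082, -0.0008, -0.0036], [0.0079, -0.0007, -0.0042], [0.0076, -0.0007, -0.0048], [0.0072, -0.0007, -0.0054]]
```

```bash
python3 -m crank '[[0.0041,-0.0004,0.008,0,0.85],[0.0047,-0.0004,0.0077,0,0.85],[0.0052,-0.0005,0.0073,0,0.85],[0.0058,-0.0005,0.0069,0,0.85],[0.0063,-0.0006,0.0064,0,0.85],[0.0067,-0.0006,0.0059,0,0.85],[0.0072,-0.0007,0.0054,0,0.85],[0.0075,-0.0007,0.0049,0,0.85]]'
```

```text
time: 7.93
ee_pos: [0.5634, 0.0257, 0.1628]
eef_rot: [-2.324, -2.112, 0.002]
contact_force: [-5.8, -1.7, 3.8]
width: 0.0088
```

```bash
python3 -m crank '[[0.0079,-0.0007,0.0043,0,0.85],[0.0082,-0.0008,0.0037,0,0.85],[0.0084,-0.0008,0.003,0,0.85],[0.0086,-0.0008,0.0024,0,0.85],[0.0088,-0.0008,0.0017,0,0.85],[0.0089,-0.0008,0.001,0,0.85],[0.009,-0.0008,0.0004,0,0.85],[0.009,-0.0008,-0.0003,0,0.85]]'
python3 -m crank '[[0.0089,-0.0008,-0.001,0,0.85],[0.0088,-0.0008,-0.0017,0,0.85],[0.0087,-0.0008,-0.0023,0,0.85],[0.0085,-0.0008,-0.003,0,0.85],[0.0082,-0.0008,-0.0036,0,0.85],[0.0079,-0.0007,-0.0042,0,0.85],[0.0076,-0.0007,-0.0048,0,0.85],[0.0072,-0.0007,-0.0054,0,0.85],[0,0,0,0,0.85],[0,0,0,0,0.85],[0,0,0,0,0.85]]'
```

```text
time: 8.6
ee_pos: [0.6333, 0.0189, 0.1788]
eef_rot: [2.324, 2.112, -0.0]
contact_force: [-2.6, -3.6, 0.5]
width: 0.0087
time: 9.52
ee_pos: [0.6991, 0.0129, 0.1513]
eef_rot: [2.324, 2.111, 0.001]
contact_force: [0.7, -4.6, -1.4]
width: 0.0089
```

```bash
python3 -m crank '[[0,0,0,0,0.7],[0,0,0,0,0.7],[0,0,0.008,0,0.7],[0,0,0.012,0,0.7],[0,0,0.02,0,0.7],[0,0,0.03,0,0.7],[-0.01,0,0.03,0,0.7],[-0.03,0,0.01,0,0.7],[-0.04,0,0,0,0.7],[-0.04,0,0,0,0.7],[-0.04,0,0,0,0.5]]'
python3 -m crank '[[-0.04,0.01,0,0,0.3],[-0.03,0.03,0,0,0.3],[-0.02,0.035,0,0,0.3],[-0.01,0.04,0,0,0.3],[0,0.035,0,0,0.3],[0,0.03,0,0,0.3],[0,0.025,0,0,0.3],[0,0,0,0,0.3],[0,0,0,0,0.3]]'
python3 - <<'E'
from h import *
import pickle
s=status.observe();p=vision.camera_params("wrist");a=vision.camera("wrist");b=vision.camera("scene");print(s["ee_pos"],s["eef_rot"])
pickle.dump(p,open("w5.pkl","wb"));cv2.imwrite("pics/w5full.png",a)
cv2.imwrite("pics/w5.png",np.hstack([a[:400,100:540],cv2.resize(b[150:275,260:380],(340,400),interpolation=2)]))
E
```

```text
time: 10.43
ee_pos: [0.5366, 0.0138, 0.2626]
eef_rot: [2.324, 2.112, 0.002]
contact_force: [0.4, 0.4, 0.9]
width: 0.0169
time: 11.18
ee_pos: [0.4387, 0.219, 0.2623]
eef_rot: [2.322, 2.115, 0.002]
contact_force: [0.7, -1.3, 0.6]
width: 0.0328
[0.43869448 0.21902667 0.26231593] [2.32240332e+00 2.11513084e+00 1.97438893e-03]
```

View pics/w5.png

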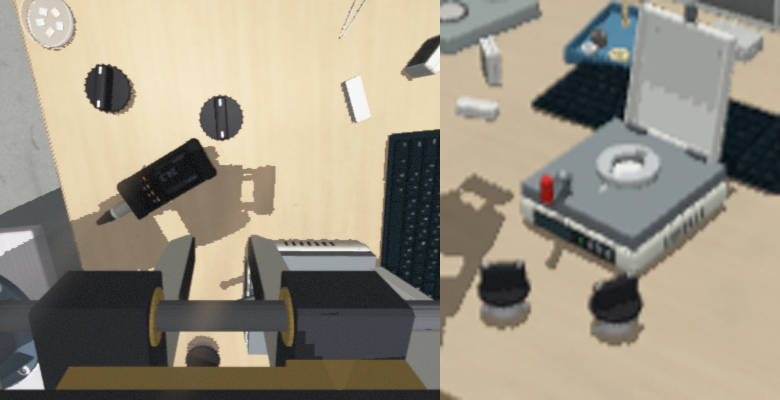

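The cover is folded back and the latch is clear. The cap is at full-frame (321,118) with its rib vertical, square to the jaws. Next: measure the cap in the wrist view and the port in the top view.

```bash
python3 - <<'E'
from h import *
import pickle
p=pickle.load(open("w5.pkl","rb"));a=cv2.imread("pics/w5full.png");hsv=cv2.cvtColor(a,cv2.COLOR_BGR2HSV)
m=np.zeros(a.shape[:2],np.uint8);sl=(slice(88,148),slice(292,350))
m[sl]=(hsv[sl][...,2]<75)*255;m=cv2.morphologyEx(m,cv2.MORPH_OPEN,np.ones((3,3)))
c=max(cv2.findContours(m,0,2)[0],key=cv2.contourArea);(x,y),r=cv2.minEnclosingCircle(c);print("disc",x,y,r,cv2.fitEllipse(c),onz("w",(x,y),.027,p))
e=cv2.fitEllipse(c);print("ell at z.0255",onz("w",e[0],.0255,p))
w=np.zeros_like(m);w[sl]=((hsv[sl][...,2]>160)&(hsv[sl][...,1]<50))*255
n,l,st,ce=cv2.connectedComponentsWithStats(w)
for i in range(1,n): print("mark",ce[i],st[i,4],onz("w",ce[i],.052,p))
b=vision.camera("top");cv2.imwrite("pics/top5.png",b);g=cv2.cvtColor(b,cv2.COLOR_BGR2HSV)
c=b[150:215,275:350];cv2.imwrite("pics/top5c.png",cv2.resize(np.hstack([c,vision.camera("scene")[180:245,270:345]]),None,fx=5,fy=5,interpolation=2))
E
```

```text
disc 316.5 117.5 20.651975631713867 ((316.24810791015625, 117.35371398925781), (4.7730021476745605, 45.906654357910156), 176.51856994628906) [0.43955991 0.29377079 0.027     ]
ell at z.0255 [0.43924287 0.29396238 0.0255    ]
mark [302.88101983 106.30169972] 706 [0.42557013 0.30775849 0.052     ]
mark [345.45273632 112.60945274] 402 [0.47375623 0.29623879 0.052     ]
mark [333.  94.] 1 [0.46110632 0.31775856 0.052     ]
mark [319.76470588 102.17647059] 17 [0.44530127 0.31040676 0.052     ]
mark [322. 134.] 17 [0.44453079 0.2747612  0.052     ]
mark [332.04761905 142.82857143] 105 [0.45546212 0.2634349  0.052     ]
mark [310.15384615 141.46153846] 13 [0.42972922 0.26747552 0.052     ]
mark [341. 140.] 1 [0.46630211 0.26572512 0.052     ]
mark [323. 146.] 1 [0.44441456 0.26074147 0.052     ]
```

```bash
python3 - <<'E'
from h import *
import pickle
p=pickle.load(open("w5.pkl","rb"));a=cv2.imread("pics/w5full.png")
g=a[88:148,292:352,2];t,m=cv2.threshold(g,0,255,cv2.THRESH_BINARY_INV+cv2.THRESH_OTSU)
c=max(cv2.findContours(m,0,2)[0],key=cv2.contourArea);e=cv2.fitEllipse(c);q=np.add(e[0],(292,88));print(t,cv2.contourArea(c),q,e[1],onz("w",q,.029,p))
b=cv2.imread("pics/top5.png");c=b[150:215,275:350].astype(int)
m=((c.min(2)>150)).astype(np.uint8)
n,l,st,ce=cv2.connectedComponentsWithStats(m)
for i in range(1,n):
    if st[i,4]>20: print(ce[i]+[275,150],st[i],onz("top",ce[i]+[275,150],.058).round(4))
E
```

```text
158.0 1475.0 [320.73558998 117.50005531] (42.462493896484375, 44.517887115478516) [0.44479876 0.29329491 0.029     ]
[312.19426049 173.59161148] [ 25   9  25  28 453] [0.5552 0.021  0.058 ]
```

View pics/top5c.png

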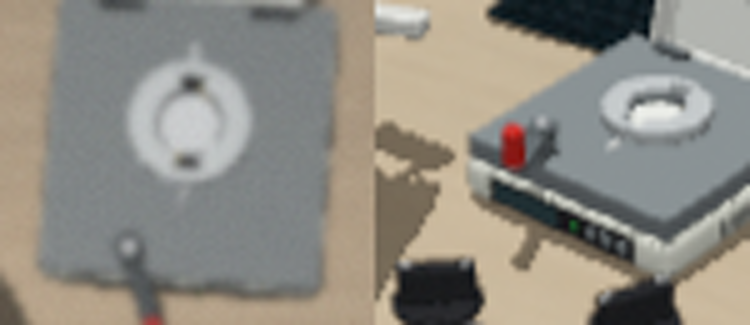

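The top view shows the port ring at full-frame (312.2,173.6), i.e. (0.555, 0.021). Its notches lie along the analyser's x, and the port is unobstructed. Now gripping the cap at (0.4448, 0.2930).

```bash
python3 -m crank '[[0.003,0.037,0,2,0.3],[0.003,0.037,-0.02,2,0.3],[0,0,-0.03,0,0.3],[0,0,-0.03,0,0.3],[0,0,-0.03,0,0.3],[0,0,-0.03,0,0.3],[0,0,-0.03,0,0.3],[0,0,-0.02,0,0.3],[0,0,-0.015,0,0.3],[0,0,0,0,0.3],[0,0,0,0,0.3]]'
python3 -m crank '[[0,0,-0.002,0,0.3],[0,0,0,0,0.3],[0,0,0,0,0.3],[0,0,0,0,0.8],[0,0,0,0,0.8],[0,0,0,0,0.8],[0,0,0,0,0.8]]'
```

```text
time: 12.3
ee_pos: [0.4449, 0.2909, 0.0566]
eef_rot: [-2.251, -2.191, 0.001]
contact_force: [0.0, 0.5, -0.5]
width: 0.0323
time: 12.88
ee_pos: [0.4448, 0.2916, 0.0547]
eef_rot: [2.25, 2.193, 0.0]
contact_force: [0.5, -0.1, 1.1]
width: 0.0138
```

```bash
python3 -m crank '[[0,0,0.015,0,0.8],[0,0,0.025,0,0.8],[0,0,0.03,0,0.8],[0,0,0.03,0,0.8],[0,0,0.03,0,0.8],[0,-0.01,0.03,0,0.8],[0.01,-0.03,0.03,0,0.8],[0.012,-0.034,0.01,0,0.8],[0.012,-0.034,0,0,0.8],[0.012,-0.034,0,0,0.8],[0.012,-0.034,0,0,0.8],[0.012,-0.034,0,0,0.8]]'
python3 -m crank '[[0.012,-0.034,0,0,0.8],[0.012,-0.034,0,0,0.8],[0.012,-0.034,0,0,0.8],[0.006,-0.028,0,0,0.8],[0,-0.01,0,0,0.8],[0,0,0,0,0.8],[0,0,0,0,0.8],[0,0,0,0,0.8]]'
python3 - <<'E'
from h import *
import pickle
s=status.observe();p=vision.camera_params("wrist");a=vision.camera("wrist");print(s["ee_pos"],s["eef_rot"],s["contact_force"])
pickle.dump(p,open("w6.pkl","wb"));cv2.imwrite("pics/w6.png",a)
print(proj("w",np.array([.555,.021,.058]),p))
E
```

```text
time: 13.88
ee_pos: [0.5144, 0.0812, 0.2534]
eef_rot: [2.25, 2.193, 0.0]
contact_force: [1.3, 0.0, -0.9]
width: 0.0137
time: 14.55
ee_pos: [0.556, -0.0559, 0.2532]
eef_rot: [-2.249, -2.193, -0.0]
contact_force: [-0.7, 0.2, -0.3]
width: 0.0136
[ 0.55597064 -0.05591222  0.25321429] [-2.24878467e+00 -2.19305962e+00 -2.09266768e-05] [-0.73702138  0.19400223 -0.27044007]
[319.20942838 115.65707963]
```

View pics/w6.png

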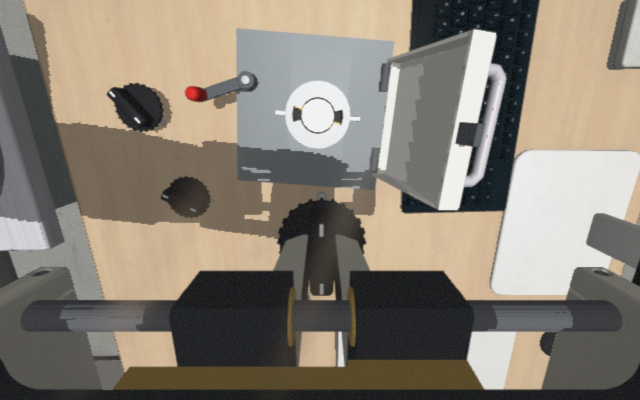

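The port ring is clear at (318,115), with its white marks at (279,113) and (355,118). The cap is in the jaws, with the front pin at (321,196) and one rib mark at (321,230). Now measuring both.

```bash
python3 - <<'E'
from h import *
import pickle
p=pickle.load(open("w6.pkl","rb"));a=cv2.imread("pics/w6.png");mn=a.min(2)
def comps(x0,x1,y0,y1,th,z,mi):
    n,l,st,ce=cv2.connectedComponentsWithStats((mn[y0:y1,x0:x1]>th).astype(np.uint8))
    for i in range(1,n):
        if st[i,4]>=mi: print(ce[i]+[x0,y0],st[i],onz("w",ce[i]+[x0,y0],z,p).round(4))
print("port");comps(262,375,75,150,205,.048,6)
m=(mn[75:150,280:352]>205).astype(np.uint8);c=max(cv2.findContours(m,0,2)[0],key=cv2.contourArea)
m2=cv2.morphologyEx(cv2.drawContours(m*0,[c],-1,1,-1),cv2.MORPH_OPEN,np.ones((9,9)));c=max(cv2.findContours(m2,0,2)[0],key=cv2.contourArea)
e=cv2.fitEllipse(c);q=np.add(e[0],(280,75));print(q,e[1],onz("w",q,.058,p).round(4))
print("deck marks ends",onz("w",(279,113),.048,p),onz("w",(355,118.5),.048,p))
print("mark");comps(311,331,215,245,130,.2505,3)
print("pin",onz("w",(321,196),.2025,p))
E
```

```text
port
[317.44665781 113.59318282] [  13    6   85   67 2259] [0.553  0.0233 0.048 ]
[317.39393939 114.97090909] [ 40  24  32  33 825] [0.5529 0.0218 0.048 ]
[317.36004257 114.10961533] (64.2220230102539, 66.70018768310547) [0.553  0.0227 0.058 ]
deck marks ends [0.50924269 0.02504891 0.048     ] [0.5958064 0.0167748 0.048    ]
mark
[321. 230.] [ 9 10  3 11 33] [ 0.5555 -0.0373  0.2505]
pin [ 0.55565557 -0.03154977  0.2025    ]
```

```bash
python3 -m crank '[[0,0.006,0,7,0.8],[0,0.006,0,7,0.8],[0,0.006,0,7,0.8],[0,0.006,0,7,0.8],[0,0.006,0,7,0.8],[0,0.006,0,7,0.8],[0,0.006,0,7,0.8],[0,0.006,0,7,0.8],[0,0.006,0,7,0.8],[0,0.006,0,7,0.8],[-0.001,0.006,0,7,0.8],[-0.002,0.006,0,7,0.8]]'
python3 -m crank '[[0,0.006,-0.02,2,0.8],[0,0,-0.03,0,0.8],[0,0,-0.03,0,0.8],[0,0,-0.03,0,0.8],[0,0,-0.012,0,0.8],[0,0,0,0,0.8],[0,0,0,0,0.8],[0,0,0,0,0.8]]'
python3 - <<'E'
from h import *
s=status.observe();f=np.array(s["eef_rot"]);print(np.round(s["ee_pos"],4),2*np.degrees(np.arctan2(f[1],f[0]))%360-90,s["contact_force"],s["joints"])
E
```

```text
time: 15.6
ee_pos: [0.553, 0.0165, 0.2533]
eef_rot: [0.193, 3.136, 0.0]
contact_force: [0.4, -0.1, 0.2]
width: 0.0136
time: 16.27
ee_pos: [0.5542, 0.0212, 0.133]
eef_rot: [0.149, 3.135, 0.0]
contact_force: [0.1, -0.3, 0.1]
width: 0.0138
[0.5542 0.0212 0.133 ] 84.54391892650526 [ 0.0545507  -0.33394779  0.05814385] [-4.57563714e-02  4.92039926e-01  1.73571457e+00  1.41699283e-05
  9.11251630e-01 -1.52133479e+00]
```

```bash
python3 -m crank '[[0,0,-0.008,0,0.8],[0,0,-0.007,0,0.8],[0,0,0,0,0.8]]'
python3 -m crank '[[0,0,-0.004,0,0.8],[0,0,-0.004,0,0.8],[0,0,0,0,0.8],[0,0,0,0,0.8]]'
```

```text
time: 16.52
ee_pos: [0.5528, 0.0209, 0.1154]
eef_rot: [-0.15, -3.137, -0.0]
contact_force: [0.5, 0.0, -1.4]
width: 0.0138
time: 16.85
ee_pos: [0.5535, 0.0209, 0.1081]
eef_rot: [0.15, 3.138, 0.0]
contact_force: [1.1, 0.1, -1.7]
width: 0.0142
```

```bash
python3 -m crank '[[0,0,-0.003,0,0.8],[0,0,-0.003,0,0.8],[0,0,0,0,0.8]]'
python3 -m crank '[[0,0,-0.002,0,0.8],[0,0,-0.002,0,0.8],[0,0,-0.0015,0,0.8],[0,0,0,0,0.8],[0,0,0,0,0.8]]'
```

```text
time: 17.1
ee_pos: [0.5537, 0.0209, 0.1022]
eef_rot: [0.15, 3.137, 0.0]
contact_force: [2.8, 1.1, 2.4]
width: 0.0139
time: 17.52
ee_pos: [0.5538, 0.0209, 0.0972]
eef_rot: [0.15, 3.137, 0.0]
contact_force: [2.6, 1.2, 4.5]
width: 0.0137
```

```bash
python3 -m crank '[[0,0,-0.0015,0,0.8],[0,0,-0.001,0,0.8],[0,0,0,0,0.8],[0,0,0,0,0.8]]'
```

```text
time: 17.85
ee_pos: [0.5539, 0.0209, 0.095]
eef_rot: [0.15, 3.136, 0.0]
contact_force: [1.6, 0.7, 7.8]
width: 0.0136
```

```bash
python3 -m crank '[[0,0,0,-5,0.8],[0,0,0,-5,0.8],[0,0,0,-5,0.8],[0,0,0,-5,0.8],[0,0,0,0,0.8]]'
python3 - <<'E'
from h import *
s=status.observe();f=np.array(s["eef_rot"]);print(np.round(s["ee_pos"],4),2*np.degrees(np.arctan2(f[1],f[0]))%360-90,s["contact_force"],s["moment"])
E
```

```text
time: 18.27
ee_pos: [0.5537, 0.0208, 0.095]
eef_rot: [0.701, 3.061, 0.0]
contact_force: [0.7, 1.0, 9.0]
width: 0.0135
[0.5537 0.0208 0.095 ] 64.21753692781462 [0.7012253  1.02096355 8.99290453] [ 0.23002246 -0.08089126  0.09819128]
```

Turned 20° and the shutter spring shows up (Mz ≈ 0.1 N m). Carrying on.

```bash
python3 -m crank '[[0,0,0,-6,0.8],[0,0,0,-6,0.8],[0,0,0,-6,0.8],[0,0,0,-6,0.8],[0,0,0,-6,0.8],[0,0,0,0,0.8]]'
python3 -c "
from h import *
s=status.observe();print(s['contact_force'],s['moment'])"
python3 -m crank '[[0,0,0,-6,0.8],[0,0,0,-6,0.8],[0,0,0,-6,0.8],[0,0,0,-6,0.8],[0,0,0,-4,0.8],[0,0,0,0,0.8],[0,0,0,0,0.8]]'
python3 - <<'E'
from h import *
s=status.observe();f=np.array(s["eef_rot"]);print(np.round(s["ee_pos"],4),2*np.degrees(np.arctan2(f[1],f[0]))%360-90,s["contact_force"],s["moment"])
E
```

```text
time: 18.77
ee_pos: [0.5538, 0.021, 0.095]
eef_rot: [1.471, 2.775, 0.001]
contact_force: [0.2, 2.7, 8.5]
width: 0.0137
[0.19558055 2.67125089 8.49193482] [ 0.42554393 -0.15123097  0.1510552 ]
time: 19.35
ee_pos: [0.5535, 0.021, 0.0949]
eef_rot: [2.091, 2.344, 0.001]
contact_force: [-0.5, 2.5, 8.7]
width: 0.014
[0.5535 0.021  0.0949] 6.512155346714891 [-0.45035196  2.53306598  8.72860414] [0.35242158 0.18603965 0.18045746]
```

```bash
python3 -m crank '[[0,0,0,-2,0.8],[0,0,0,-2,0.8],[0,0,0,-1,0.8],[0,0,0,0,0.8],[0,0,0,0,0.8],[0,0,0,0,0.8]]'
python3 - <<'E'
from h import *
s=status.observe();f=np.array(s["eef_rot"]);print(np.round(s["ee_pos"],4),2*np.degrees(np.arctan2(f[1],f[0]))%360-90,s["contact_force"],s["moment"],s["width"])
b=vision.camera("scene");w=vision.camera("wrist");cv2.imwrite("pics/end.png",np.hstack([cv2.resize(b[120:280,250:410],(400,400),interpolation=2),w[:,130:510]]))
E
```

```text
time: 19.85
ee_pos: [0.5534, 0.021, 0.0948]
eef_rot: [2.191, 2.251, 0.0]
contact_force: [0.3, 2.0, 8.1]
width: 0.014
[0.5534 0.021  0.0948] 1.5395933488877063 [0.29388914 2.004878   8.06592831] [0.35556827 0.2369357  0.18623013] 0.014027700567293931
```

View pics/end.png

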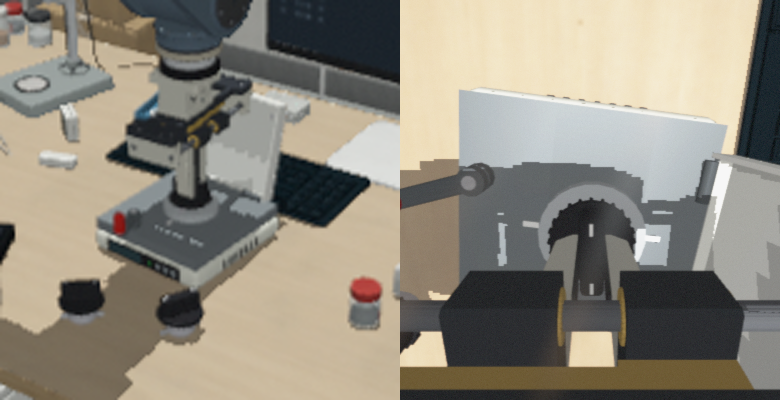

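The cap is seated in the collar, its rib turned across, and the cover still stands back. I'll add a few degrees to check that it is at the stop.

```bash
python3 -m crank '[[0,0,0,-2,0.8],[0,0,0,-2,0.8],[0,0,0,0,0.8],[0,0,0,0,0.8],[0,0,0,0,0.8]]'
python3 - <<'E'
from h import *
s=status.observe();f=np.array(s["eef_rot"]);print(np.round(s["ee_pos"],4),2*np.degrees(np.arctan2(f[1],f[0]))%360-90,s["contact_force"],s["moment"],s["width"])
E
```

```text
time: 20.37
ee_pos: [0.5534, 0.021, 0.0948]
eef_rot: [2.268, 2.174, 0.0]
contact_force: [-0.9, 1.8, 8.4]
width: 0.014
[0.5534 0.021  0.0948] -2.4185331032323916 [-0.89038493  1.79704904  8.35052303] [0.39148151 0.16637986 0.52793257] 0.014023126655797205
```

The moment jumped to 0.53 N m, so the cap is at the stop. I'll ease off slightly to avoid slipping in the grip, then hand in.

```bash
python3 -m crank '[[0,0,0,1.5,0.8],[0,0,0,0,0.8],[0,0,0,0,0.8],[0,0,0,0,0.8],[0,0,0,0,0.8],[0,0,0,0,0.8]]'
python3 - <<'E'
from h import *
s=status.observe();print(np.round(s["ee_pos"],4),s["contact_force"],s["moment"],s["width"],s["time"])
print(ctrl.close_job())
E
```

```text
time: 20.87
ee_pos: [0.5534, 0.021, 0.0949]
eef_rot: [2.239, 2.203, 0.0]
contact_force: [-0.4, 2.3, 8.0]
width: 0.0137
[0.5534 0.021  0.0949] [-0.42879776  2.27844307  8.00960389] [0.43428677 0.1933642  0.4224445 ] 0.013734339640941416 20.8667
the job is handed in; nothing more can be done
None
```

The white reference is set up as asked, and I handed the job in at 20.9 s with the cap still gripped, pushed in and turned to its stop. No verdict is reported, and the joint values below are worked out from camera and arm readings, because the joints cannot be read directly.

- **Latch:** I swung it to about 1.2 rad, measured from the knob's position in the camera image.
- **Cover:** I folded it back to about 1.8 rad. The last picture shows it still standing back.
- **Cap:** I took the look-alike farthest from the base (0.53 m away) and pushed it into the port. The upward force on the tool was 8 N, which puts the sprung disc about 6 mm down.
- **Shutter:** I turned the cap about 85° clockwise. The moment followed the shutter spring up to 0.19 N m, then jumped to 0.53 N m at the stop. I eased back 1.5° and it still held 0.42 N m against the stop.
- **Grip:** the fingers stayed 13.7 mm apart on the 14 mm rib.

**Disagreements between checks:**
- The top and wrist cameras put the port 2 to 3 mm apart. The cap went in without side forces above 3 N.
- While pressing, the force was at first about 2 N lower than expected, so I pushed 2.5 mm further.

I moved none of the bystanders on purpose, but I did not measure their positions again at the end.

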